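# Turn the window intercom up to the green mark and open the talk channel

## Robot

A 7-joint arm with a two-finger parallel gripper is mounted at the origin on the work surface. World frame = base frame: x ahead of the robot, y to its left, z up, the work surface at z = 0. Lengths are in m, angles in rad, forces in N, time in s.
With the tool pointing down it reaches from about 0.425 to 0.875 m from the base axis. Payload 4.7 kg.
Tool frame: the origin (TCP) lies at the very end of the fingers, on their centre line; the grasp point (between the pads) lies 19 mm behind it; z points along the fingers, y is the direction in which the jaws open and shut (so a half turn about z gives the same grasp; the last joint's range is limited). The gripper opens to 87 mm and grips with 3 to 60 N. Pads are 19 mm wide; open, the fingers measure 117 mm over their backs; the gripper's body (75 mm by 190 mm) begins 51 mm behind the grasp point.
Start: joints at [1.196, 0.321, -0.07, 1.45, 0.023, 1.371, -0.057], TCP at [0.246, -0.602, 0.223] pointing down, gripper open.
Joint ranges: [-2.86, 2.86], [-0.3, 2.09], [-1.38, 1.24], [0.06, 2.45], [-1.56, 4.7], [0.09, 2.05], [-2.69, 2.69]. Speed limits (rad/s): [2.57, 2.57, 3.14, 3.14, 3.14, 3.14, 3.14].

## Interface

Orientations are given as a rotation vector (axis times angle).
In Python, from bench import ctrl gives the robot as it stands. The module is installed in compiled form; this text tells all that it offers.
- The arm moves only by the tool move_arm, never from a script. Its arguments are lists of equal length, an entry for each row: "dp": the shift along the tool's x, y, z in units of 30 mm (1.0 is 30 mm), a list of three; "turn": the turn about the tool's z in units of 5 degrees (1.0 is 5 degrees); "jaw": the opening, from -1 (shut) to 1 (fully open). A call has 1 to 5 rows; each row is the pose to reach, as a shift and turn from the pose commanded when the call began, along the tool's axes at that moment; what a row does not reach only later rows make up. A row lasts 1/10 s, in which the tool goes at most 50 mm and 8.59 degrees, less where a joint would pass 70% of its speed; a pose out of reach is approached as far as the arm can. A call with a gripper value outside its range is refused whole. The fingers move at their own pace and stop on an object; "grip_force" is the grip in N (left out, the last holds). Time passes only in rows, so rows that repeat a pose let the fingers close. It gives the time, the measured TCP pose, the force and the opening at its end, in the units of the state.
- ctrl.get_state(): the state, without advancing time (a new reading comes with each control period).
- ctrl.get_image(name): name is "scene" or "top"; returns the picture (480x640x3 uint8, red, green, blue); there is no depth.
- ctrl.camera_info(name): a dict with "intrinsics" (3x3 intrinsics, pixels), "extrinsics" (4x4, takes a point from world to camera coordinates). Camera axes: x right, y up, looking along -z (the intrinsics and any distortion apply to the point x, -y, -z); pixel columns grow to the right and rows downward; lengths in m; the calibration is good to about 2 mm. A picture is of the moment at which its call begins. camera_info takes no time and is no camera call.
- ctrl.close_job(): hands the job in, once; it reports no verdict.
Trained networks look in the newest picture that a camera, given by its name, has taken for a name from the list of things; names that differ only in an ending like _2 or _b are one class to them, and where a whole thing is asked for, a point or a joint stands for the part that bears it (a point fixed in the world has none). Each returns a list of dicts, best first, with "confidence" (0 to 1); they miss things now and then, are a little off and sometimes report something else, mostly with a low value. They report only what shows in the picture. A call takes as long as a camera call.
- ctrl.look_for(camera, target): "rect" ([centre column, centre row, width, height] in pixels, round what is visible of it).
- ctrl.masks_of(camera, target): "region" (480x640 bool, what is visible of it) and "rect" ([centre column, centre row, width, height] in pixels, round what is visible of it).
The state is a dict: "time": time; "joint_positions": joint angles; "qd": joint speeds; "joint_torque": joint torques, N m; "position": TCP position; "tool_rot": TCP orientation; "ft_force": force on the tool from outside, world axes, zero at the start; "torque": the same for the moment, N m; "grip_width": opening from 0.0 (shut) to 1.0 (fully open).
Only numpy, scipy, OpenCV 4.12 (cv2) and the standard library are available. Lean on these libraries where they do the work, as an engineer would, in place of code of your own. Each camera call takes 0.05 s, during which the arm holds its last target. There are 200 camera calls.

## Task

The customer at the window cannot be heard: lay a fingertip lightly on top of the black knurled volume knob of the intercom and rub it round clockwise, click by click, until it rests in the click at the green mark, without ever clicking on to the red one, and take the finger off. Only then press the yellow talk button fully down and let it come back up. Touch only: do not squeeze or lean hard on the knob, and leave everything standing on the counter where it is.

Things in the scene. Friction and masses are not known exactly. Their poses are not given: they have to be found in the camera images.
- intercom: the window intercom, a pale grey box fixed to the counter, 150 mm (own x) by 240 mm (own y), its flat top 50 mm above the counter; origin under its middle, z up, own x points away from the robot at yaw 0. The black knurled volume knob is on the top at own (0, -55) mm, the yellow talk button at (-35, +65) mm; a thin gooseneck microphone rises to about 165 mm above the counter from the far corner at (+62, +108) mm and leans outward to (+90, +130) mm
- knob_axis (a point): point on the knob's upright axis at the level of its flat top when not pressed (61 mm above the counter); fixed to the intercom. The knob is a low black disc, 68 mm across, knurled round its rim and top edge, its top flat and free. A fixed grey guard collar (inner diameter 74, outer 84 mm, its top 56 mm above the counter) hugs the rim, so the knob is turned by friction: a fingertip pressed on its top about 18 mm from the axis and swept round
- carrier: the sprung stem that carries the knob (origin on the axis at the housing's top, own z up): under a finger the whole knob sinks up to 4 mm, starting to give at about 3 N and reaching its stop at about 8 N; 5 to 8 N is enough to turn it without slipping
- volume (a joint): angle of the knob in rad, growing clockwise seen from above. It clicks into spring detents pi/4 (45 degrees) apart: 0 and 0.785 (white marks), 1.571 (green mark), 2.356 (red mark, one click too loud). It starts at rest in one of the two white positions. Let go anywhere between, it springs to the nearer detent (the crests lie half-way); turning it takes about 0.04 N m. End stops at -0.30 and 2.65
- pointer_tip (a point): outer end of the white pointer line on the knob's top, 33 mm from the axis, turns with the knob; at volume 0 it lies towards the intercom's own +y, at 1.571 towards own +x, at the green mark
- green_mark (a point): green dot, 12 mm across, on the housing, 51 mm from the knob's axis towards the intercom's own +x
- red_mark (a point): red dot, 12 mm across, one click (45 degrees) clockwise of the green one, 51 mm from the axis
- talk_top (a point): centre of the top face of the yellow round talk button (32 mm across, 22 mm above the housing's top when up, in a black collar 48 mm across and 12 mm high); it moves down with the button
- talk (a joint): travel of the talk button in m: 0 up, 0.006 fully down; sprung, about 5 N holds it fully down, it comes back up when let go
- stamp: office rubber stamp standing upright, red round foot 42 mm across, turned wooden handle, 85 mm tall; origin under its foot
- ink_tin: closed flat ink-pad tin, 70 x 110 x 18 mm, dark with a blue lid, lying flat; origin under its middle
- mug: white ceramic mug, 80 mm across, 90 mm tall, handle to its own +y; origin under its foot
- sanitizer: clear bottle with blue cap and paper label, 60 mm across, 150 mm tall; origin under its foot
- stapler: blue and black stapler, 140 x 36 x 53 mm, lying along its own x; origin under its middle
- calculator: grey desk calculator, 150 x 110 x 25 mm; origin under its middle

How it is judged:
By the outcome, as a careful person would: the job done as asked, in the order asked, and still so for the second after the job is handed in, with the robot touching nothing.
It also fails if it takes over 48 s, if anything falls off the work surface, if the arm or the gripper's body presses on something with over 40 N, if the wrist force passes 120 N, or if a joint passes its speed limit or range.

## Working session

There is one attempt and no reset: what is moved stays moved. The work goes in short steps, Python scripts to look and compute and a tool call to move; the robot and the scene stay as the last step left them, time stands still between calls to the robot, and variables do not carry over. Pictures are saved under pics/ and viewed, about 8 in all and at most 12, crops included, and the job is handed in when it is done.

Besides the shell and the picture viewer there is one more tool, called after "Call:" as name([rows], argument=value, ...), one row to a line, values as JSON. move_arm: Moves the arm, as the interface text tells. Its arguments: {"type":"object","properties":{"dp":{"type":"array","items":{"type":"array","items":{"type":"number"}}},"turn":{"type":"array","items":{"type":"number"}},"jaw":{"type":"array","items":{"type":"number"}},"grip_force":{"type":"number"}},"required":["dp","turn","jaw"]}

```bash
mkdir -p pics; cat > h.py <<'E'
import numpy as np, cv2
from bench import ctrl
def ray(cam,u,v):
    i=ctrl.camera_info(cam);K=np.array(i["intrinsics"]);E=np.array(i["extrinsics"])
    d=np.linalg.inv(K)@[u,v,1]; d=np.array([d[0],-d[1],-d[2]])
    R=E[:3,:3];return -R.T@E[:3,3], R.T@d
def onz(cam,u,v,z):
    o,d=ray(cam,u,v); return o+d*(z-o[2])/d[2]
def proj(cam,p):
    i=ctrl.camera_info(cam);K=np.array(i["intrinsics"]);E=np.array(i["extrinsics"])
    c=E[:3,:3]@np.array(p)+E[:3,3]; q=K@[c[0],-c[1],-c[2]]; return q[:2]/q[2]
def save(cam,n):
    im=ctrl.get_image(cam); cv2.imwrite(f"pics/{n}.png",im[:,:,::-1]); return im
E
python3 - <<'E'
from h import *
np.set_printoptions(precision=4,suppress=True)
print(ctrl.get_state())
for c in("top","scene"):
    save(c,c+"0"); i=ctrl.camera_info(c);print(c,i)
    for t,z in(("knob_axis",.061),("talk_top",.072),("green_mark",.05),("red_mark",.05),("pointer_tip",.061),("intercom",.05)):
        for r in ctrl.look_for(c,t)[:2]: print(t,np.round(r["rect"],1),round(r["confidence"],2),onz(c,*r["rect"][:2],z))
E
```

```text
{'time': 0.0, 'joint_positions': array([ 1.1961,  0.3218, -0.0701,  1.4517,  0.0226,  1.3708, -0.0569]), 'qd': array([ 0.0005,  0.0002,  0.0006, -0.0003,  0.0009, -0.0007, -0.0004]), 'joint_torque': array([ -0.0008, -49.1292,  -0.4047, -31.253 ,  -0.0641,   0.0437,
         0.0002]), 'position': array([ 0.2461, -0.601 ,  0.2215]), 'tool_rot': array([-3.0806, -0.6066,  0.0008]), 'ft_force': array([0.515 , 0.1088, 0.2623]), 'torque': array([-0.0073, -0.0291, -0.0178]), 'grip_width': 1.0008027944561606}
top {'intrinsics': array([[568.2312,   0.    , 317.0065],
       [  0.    , 568.2312, 238.3343],
       [  0.    ,   0.    ,   1.    ]]), 'extrinsics': array([[-0.0193, -0.9998, -0.0009,  0.0138],
       [ 0.9943, -0.0193,  0.1044, -0.4824],
       [-0.1044,  0.0011,  0.9945, -1.3127],
       [ 0.    ,  0.    ,  0.    ,  1.    ]])}
knob_axis [303.2 196.1 115.6 113.7] 0.63 [0.5775 0.0345 0.061 ]
talk_top [270.6 210.8  14.   12.5] 0.55 [0.543  0.1092 0.072 ]
green_mark [303.2 196.3 117.7 116.7] 0.79 [0.5791 0.0347 0.05  ]
red_mark [303.4 196.  114.3 112.6] 0.72 [0.5798 0.0342 0.05  ]
point
[... 340 characters left out ...]
sics': array([[-0.7807,  0.6248,  0.0081,  0.3984],
       [-0.3565, -0.456 ,  0.8154,  0.1276],
       [ 0.5132,  0.6337,  0.5788, -1.4003],
       [ 0.    ,  0.    ,  0.    ,  1.    ]])}
knob_axis [319.2 281.1 106.2  96.2] 0.59 [0.5959 0.0965 0.061 ]
talk_top [342.4 276.5  18.6  12.3] 0.75 [0.5611 0.1233 0.072 ]
green_mark [317.5 277.3 100.8  99.6] 0.79 [0.5831 0.0751 0.05  ]
red_mark [319.2 276.8 104.1  98.7] 0.73 [0.5795 0.076  0.05  ]
red_mark [307.7 247.   28.6  21. ] 0.36 [ 0.5373 -0.0165  0.05  ]
pointer_tip [309.5 248.2  30.6  21.7] 0.83 [0.5459 0.0011 0.061 ]
intercom [319.4 277.1 100.6  97.9] 0.68 [0.5798 0.0769 0.05  ]
intercom [340.2 277.1  14.8  18.7] 0.2 [0.5477 0.1021 0.05  ]
```

View pics/top0.png

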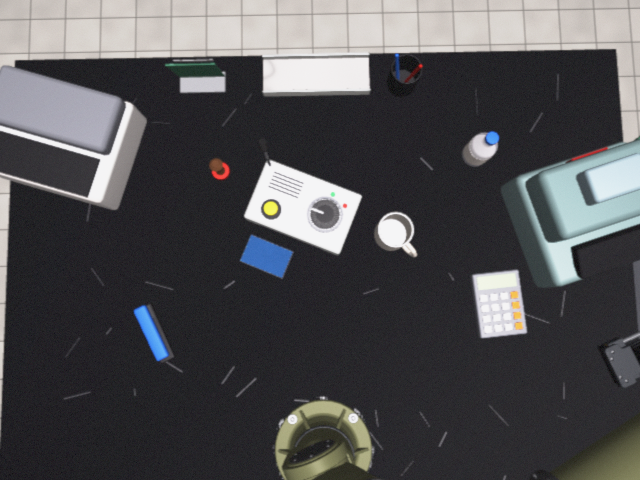

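View pics/scene0.png

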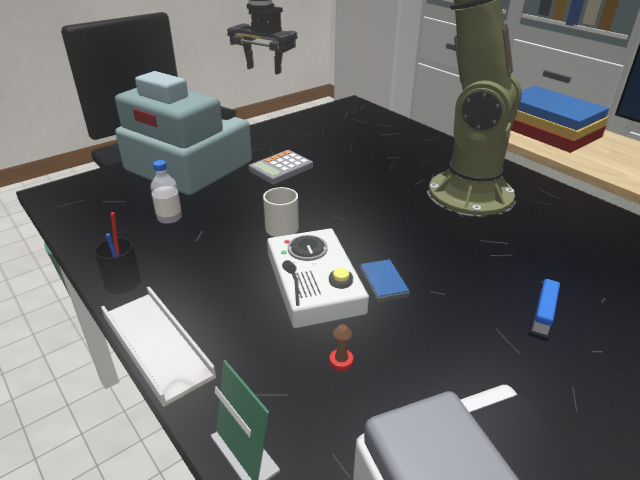

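The top view shows the box at yaw of about -22°. The knob is near (325,213), the button at (271,209), green at (333,194) and red at (346,206), with the pointer toward own +y. Next I'll refine these by colour.

```bash
python3 - <<'E'
from h import *
from scipy.optimize import least_squares
np.set_printoptions(precision=4,suppress=True)
obs={}
for cam in("top","scene"):
    im=cv2.imread(f"pics/{cam}0.png"); hsv=cv2.cvtColor(im,cv2.COLOR_BGR2HSV)
    x0,y0,x1,y1=(240,155,370,260) if cam=="top" else (260,225,372,325)
    for n,(lo,hi) in dict(green=((45,80,60),(85,255,255)),red=((170,80,60),(180,255,255)),red0=((0,80,60),(6,255,255)),yel=((20,120,80),(35,255,255))).items():
        m=cv2.inRange(hsv,lo,hi); k=np.zeros_like(m);k[y0:y1,x0:x1]=1;m=m*k
        nn,l,s,c=cv2.connectedComponentsWithStats(m)
        print(cam,n,[(c[j],s[j,4]) for j in range(1,nn) if s[j,4]>3])
        if nn>1:
            j=1+np.argmax(s[1:,4]); obs[cam,n]=c[j]
    if cam=="top": cr=im[160:260,240:370]
    else: cr=im[225:325,260:370]
    cv2.imwrite(f"pics/c_{cam}.png",cv2.resize(cr,None,fx=5.5,fy=5.5,interpolation=cv2.INTER_CUBIC))
s=np.sqrt(.5)
P=dict(green=(.051,-.055,.05),red=(.051*s,-.055-.051*s,.05),red0=(.051*s,-.055-.051*s,.05),yel=(-.035,.065,.072))
def W(p,q):
    c,s_=np.cos(p[2]),np.sin(p[2]);return np.array([p[0]+c*q[0]-s_*q[1],p[1]+s_*q[0]+c*q[1],q[2]])
for cams in(("top",),("scene",),("top","scene")):
    ks=[k for k in obs if k[0] in cams]
    f=lambda p:np.concatenate([proj(k[0],W(p,P[k[1]]))-obs[k] for k in ks])
    r=least_squares(f,[.57,.035,-.35]);print(cams,r.x,f(r.x))
p=r.x;print("knob",W(p,(0,-.055,.061)),"talk",W(p,P["yel"]),"yaw",np.degrees(p[2]),"knobpx",proj("top",W(p,(0,-.055,.061))))
for v in(0,np.pi/4): print(v,proj("top",W(p,(.033*np.sin(v),-.055+.033*np.cos(v),.061))))
E
```

```text
top green [(array([332.25  , 193.6667]), np.int32(12))]
top red []
top red0 [(array([344.5   , 205.2857]), np.int32(14))]
top yel [(array([270.2765, 207.8882]), np.int32(170))]
scene green [(array([283.5, 252. ]), np.int32(12))]
scene red []
scene red0 [(array([286.6923, 241.    ]), np.int32(13))]
scene yel []
('top',) [ 0.5574  0.0369 -0.389 ] [ 0.1274  0.0832  0.0525 -0.1005 -0.1765  0.0152]
('scene',) [ 0.5617  0.0366 -0.3969] [ 0.0073 -0.0967 -0.0076  0.1024]
('top', 'scene') [ 0.5584  0.0364 -0.3795] [ 0.2184 -0.5931  0.251  -0.8942  0.0749 -0.0898  0.8896 -0.4244  0.5342
 -0.2283]
knob [ 0.538  -0.0147  0.061 ] talk [0.5499 0.1097 0.072 ] yaw -21.746099686835024 knobpx [324.8442 212.6432]
0 [311.4351 207.649 ]
0.7853981633974483 [318.9266 199.7502]
```

View pics/c_top.png

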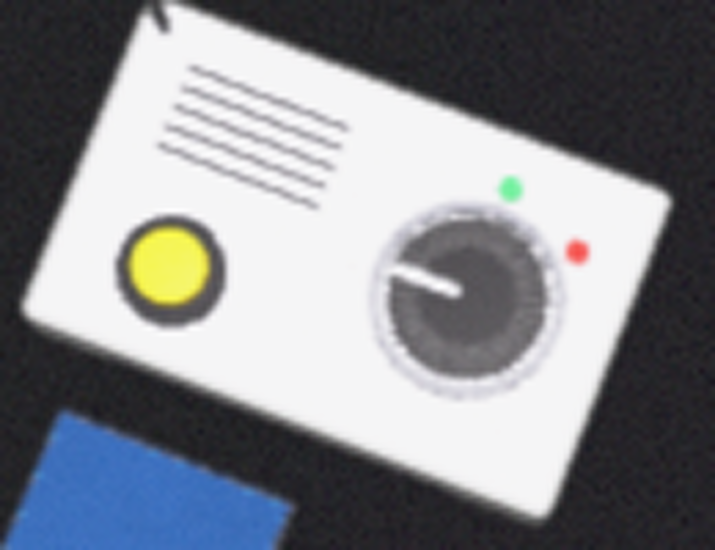

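The pointer is at own +y, so volume is 0 and two clicks are needed. I'll go above the knob with the jaws shut.

Call:
move_arm([
  [1.2, -1, 0],
  [2.4, -2, 0],
  [3.6, -3, 0],
  [4.8, -4.1, 0],
  [6, -5.1, 0],
], turn=[-1.3, -2.6, -3.9, -5.2, -6.5], jaw=[-1, -1, -1, -1, -1], grip_force=20)

```text
time: 1.2
position: [0.3556, -0.3898, 0.2228]
tool_rot: [2.785, 1.451, -0.0]
ft_force: [1.2, 0.6, -0.4]
grip_width: 0.632
```

```bash
cat > to.py <<'E'
import sys
from h import *
from scipy.spatial.transform import Rotation as R
np.set_printoptions(precision=3,suppress=True)
s=ctrl.get_state();M=R.from_rotvec(s["tool_rot"]).as_matrix()
yaw=np.degrees(np.arctan2(M[1,0],M[0,0]))
print("t",s["time"],"pos",s["position"],"yaw",yaw,"tilt",M[:2,2],"F",s["ft_force"],"g",s["grip_width"],"j7",s["joint_positions"][6])
if len(sys.argv)>1:
    x,y,z,w=map(float,sys.argv[1:5])
    print("dp",M.T@(np.array([x,y,z])-s["position"])/.03,"turn",(yaw-w)/5)
E
python3 to.py .5375 -.0322 .12 90
```

```text
t 1.2 pos [ 0.356 -0.39   0.223] yaw 55.04428211067078 tilt [ 0.    -0.001] F [ 1.226  0.573 -0.353] g 0.632490467637452 j7 0.15442326454019753
dp [13.244 -1.86   3.421] turn -6.991143577865844
```

Call:
move_arm([
  [1.6, -0.2, 0],
  [3.2, -0.4, 0],
  [4.8, -0.7, 0],
  [6.4, -0.9, 0],
  [8, -1.1, 0],
], turn=[-1.4, -2.8, -4.2, -5.6, -7], jaw=[-1, -1, -1, -1, -1])

```text
time: 1.7
position: [0.467, -0.1748, 0.223]
tool_rot: [2.219, 2.221, -0.0]
ft_force: [1.0, 0.1, 0.2]
grip_width: 0.171
```

```bash
python3 to.py .5375 -.0322 .12 90
```

```text
t 1.7 pos [ 0.467 -0.175  0.223] yaw 90.05359310724235 tilt [ 0.001 -0.001] F [1.01  0.062 0.195] g 0.17117733967273122 j7 0.3007002069858432
dp [4.756 2.35  3.431] turn 0.010718621448469889
```

Call:
move_arm([
  [1.5, 0.7, 0],
  [3, 1.4, 0.5],
  [4.4, 2.1, 1.5],
  [4.7, 2.3, 2.5],
  [4.7, 2.3, 3.4],
], turn=[0, 0, 0, 0, 0], jaw=[-1, -1, -1, -1, -1])

```text
time: 2.2
position: [0.5368, -0.0316, 0.1195]
tool_rot: [-2.219, -2.223, -0.003]
ft_force: [-0.7, -0.4, -0.8]
grip_width: 0.005
```

```bash
python3 to.py .5375 -.0322 .07 90; python3 - <<'E'
from h import *
im=save("scene","s1"); x,y=320,230
cv2.imwrite("pics/s1c.png",cv2.resize(im[150:330,220:420,::-1],None,fx=3.3,fy=3.3,interpolation=cv2.INTER_CUBIC))
E
```

```text
t 2.2 pos [ 0.537 -0.032  0.119] yaw 90.12378143488166 tilt [0.001 0.002] F [-0.735 -0.378 -0.826] g 0.005293270059986917 j7 -0.09829475864726943
dp [-0.022  0.022  1.649] turn 0.02475628697633283
```

View pics/s1c.png

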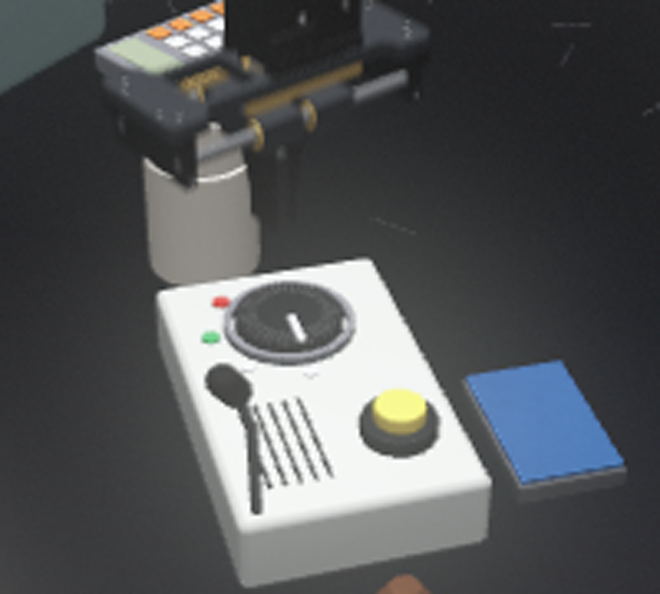

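The knob and its pointer stay visible from the scene camera, and the gripper clears the mug. Descending.

Call:
move_arm([
  [0, 0, 0.5],
  [0, 0, 1],
  [0, 0, 1.5],
  [0, 0, 1.8],
  [0, 0, 1.8],
], turn=[0, 0, 0, 0, 0], jaw=[-1, -1, -1, -1, -1])

```text
time: 2.75
position: [0.535, -0.0362, 0.0653]
tool_rot: [-2.225, -2.215, 0.002]
ft_force: [-0.0, 0.7, 0.2]
grip_width: 0.006
```

Call:
move_arm([
  [0, 0, 0.03],
  [0, 0, 0.06],
  [0, 0, 0.06],
  [0, 0, 0.06],
], turn=[0, 0, 0, 0], jaw=[-1, -1, -1, -1])

```text
time: 3.15
position: [0.5363, -0.0359, 0.0652]
tool_rot: [2.225, 2.217, 0.001]
ft_force: [0.7, 1.5, 0.6]
grip_width: 0.005
```

```bash
for i in 1 2 ; do python3 to.py .5375 -.0322 .061 90;done
```

```text
t 3.15 pos [ 0.536 -0.036  0.065] yaw 89.77864372967778 tilt [ 0.001 -0.   ] F [0.69  1.456 0.645] g 0.004650013607523525 j7 -0.13667543962855502
dp [0.124 0.039 0.14 ] turn -0.04427125406444361
t 3.15 pos [ 0.536 -0.036  0.065] yaw 89.77864372967778 tilt [ 0.001 -0.   ] F [0.69  1.456 0.645] g 0.004650013607523525 j7 -0.13667543962855502
dp [0.124 0.039 0.14 ] turn -0.04427125406444361
```

Call:
move_arm([
  [0.1, 0.03, 0.04],
  [0.1, 0.03, 0.08],
  [0.1, 0.03, 0.12],
  [0.1, 0.03, 0.12],
  [0.1, 0.03, 0.12],
], turn=[0, 0, 0, 0, 0], jaw=[-1, -1, -1, -1, -1])

```text
time: 3.65
position: [0.537, -0.0326, 0.0614]
tool_rot: [-2.226, -2.217, -0.0]
ft_force: [-1.7, 1.5, 3.2]
grip_width: 0.005
```

Call:
move_arm([
  [0, 0, 0.02],
  [0, 0, 0.04],
  [0, 0, 0.04],
], turn=[0, 0, 0], jaw=[-1, -1, -1])

```text
time: 3.95
position: [0.537, -0.0326, 0.0601]
tool_rot: [2.225, 2.217, 0.001]
ft_force: [-0.2, 1.4, 4.6]
grip_width: 0.009
```

Call:
move_arm([
  [0, 0, 0.03],
  [0, 0, 0.05],
  [0, 0, 0.05],
], turn=[0, 0, 0], jaw=[-1, -1, -1])

```text
time: 4.25
position: [0.5371, -0.0327, 0.0587]
tool_rot: [2.225, 2.217, 0.0]
ft_force: [-2.0, 1.6, 5.7]
grip_width: 0.003
```

```bash
python3 to.py .5375 -.0322 .0585 90
```

```text
t 4.25 pos [ 0.537 -0.033  0.059] yaw 89.78627315327923 tilt [0. 0.] F [-1.989  1.557  5.682] g 0.003026014091881932 j7 -0.14839164954713252
dp [0.015 0.014 0.008] turn -0.04274536934415494
```

Call:
move_arm([
  [0.002, -0.052, 0.02],
  [0.009, -0.104, 0.02],
  [0.02, -0.155, 0.02],
  [0.036, -0.205, 0.02],
  [0.056, -0.254, 0.02],
], turn=[1, 2, 3, 4, 5], jaw=[-1, -1, -1, -1, -1])

```text
time: 4.75
position: [0.5307, -0.0315, 0.0588]
tool_rot: [2.654, 1.677, 0.004]
ft_force: [0.4, 1.1, 6.1]
grip_width: 0.002
```

```bash
cat > look.py <<'E'
import sys
from h import *
im=save("scene",sys.argv[1])
cr=im[225:265,275:340,::-1]
cv2.imwrite(f"pics/{sys.argv[1]}c.png",cv2.resize(cr,None,fx=8,fy=8,interpolation=cv2.INTER_CUBIC))
# pointer angle: brightness along candidate pointer rays
c,s=np.cos(-.385),np.sin(-.385); best=[]
g=im.min(axis=2).astype(np.float32)
for v in np.radians(np.arange(-20,140,2.5)):
    q=[proj("scene",[.5375+r*(c*np.sin(v)-s*np.cos(v)),-.0142+r*(s*np.sin(v)+c*np.cos(v)),.0595]) for r in np.linspace(.012,.031,12)]
    q=np.float32(q)
    best.append((float(cv2.remap(g,q[:,0].copy(),q[:,1].copy(),1).mean()),round(float(np.degrees(v)),1)))
print(sorted(best)[::-1][:6])
E
python3 look.py s2; python3 to.py
```

```text
[(234.3347930908203, 22.5), (227.5413360595703, 25.0), (223.4971466064453, 20.0), (203.9329376220703, 27.5), (194.013916015625, 17.5), (175.1063690185547, 30.0)]
t 4.8 pos [ 0.531 -0.032  0.059] yaw 64.35377310615523 tilt [ 0.003 -0.001] F [1.493 0.697 4.86 ] g 0.0052620193224809245 j7 -0.5705194366309576
```

View pics/s2c.png

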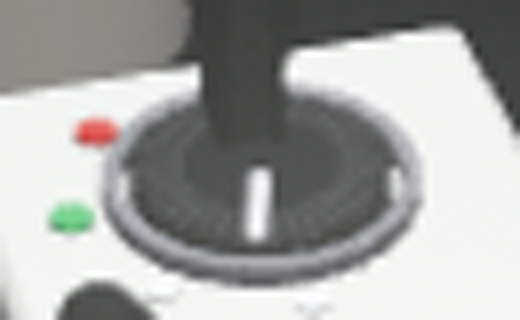

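The knob has followed the finger and the pointer reads about 23°. I'll carry on.

Call:
move_arm([
  [0.002, -0.052, 0.01],
  [0.009, -0.104, 0.02],
  [0.02, -0.155, 0.02],
  [0.036, -0.205, 0.02],
  [0.056, -0.254, 0.02],
], turn=[1, 2, 3, 4, 5], jaw=[-1, -1, -1, -1, -1])

```text
time: 5.3
position: [0.524, -0.0268, 0.0581]
tool_rot: [2.955, 1.063, 0.003]
ft_force: [0.4, 0.3, 7.0]
grip_width: 0.007
```

```bash
python3 look.py s3; python3 to.py
```

```text
[(236.2103729248047, 42.5), (230.7050018310547, 45.0), (225.0790252685547, 40.0), (207.7195587158203, 47.5), (194.9695587158203, 37.5), (175.246337890625, 50.0)]
t 5.35 pos [ 0.524 -0.027  0.058] yaw 39.3565053125036 tilt [ 0.002 -0.001] F [-0.519  0.143  7.407] g 0.0043125905345366014 j7 -0.996519410355989
```

Call:
move_arm([
  [0.002, -0.052, 0],
  [0.009, -0.104, 0],
  [0.02, -0.155, 0],
  [0.036, -0.205, 0],
  [0.056, -0.254, 0],
], turn=[1, 2, 3, 4, 5], jaw=[-1, -1, -1, -1, -1])

```text
time: 5.85
position: [0.5203, -0.0205, 0.0581]
tool_rot: [3.115, 0.397, 0.002]
ft_force: [-1.5, -0.9, 7.0]
grip_width: 0.006
```

```bash
python3 look.py s4; python3 to.py
```

```text
[(225.7561798095703, 60.0), (218.6344451904297, 57.5), (216.216796875, 62.5), (200.14013671875, 55.0), (189.22265625, 65.0), (175.7894744873047, 52.5)]
t 5.9 pos [ 0.52  -0.02   0.058] yaw 14.346599111541192 tilt [ 0.002 -0.002] F [-0.837 -1.007  6.33 ] g 0.008512151664224782 j7 -1.4310566366416646
```

Call:
move_arm([
  [0.002, -0.052, 0.01],
  [0.009, -0.104, 0.01],
  [0.02, -0.155, 0.01],
  [0.036, -0.205, 0.01],
  [0.056, -0.254, 0.01],
], turn=[1, 2, 3, 4, 5], jaw=[-1, -1, -1, -1, -1])

```text
time: 6.4
position: [0.5193, -0.0122, 0.0575]
tool_rot: [3.128, -0.286, 0.0]
ft_force: [-3.0, -0.0, 8.1]
grip_width: 0.007
```

```bash
python3 look.py s5; python3 to.py
```

```text
[(212.708740234375, 80.0), (212.408203125, 77.5), (201.780029296875, 75.0), (200.947021484375, 82.5), (186.33447265625, 72.5), (175.680908203125, 85.0)]
t 6.45 pos [ 0.519 -0.012  0.058] yaw -10.649123950961771 tilt [ 0.    -0.001] F [-1.429  0.45   7.322] g 0.002695130407042701 j7 -1.8714195583316255
```

View pics/s5c.png

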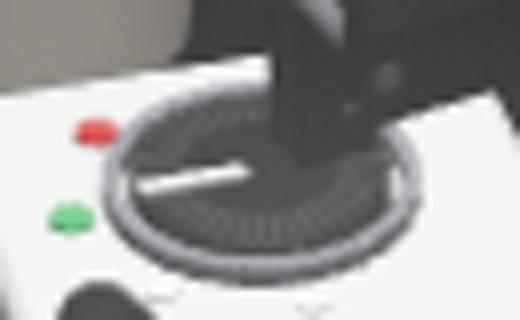

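The pointer is at about 80-85°, past the crest and close to green. Lifting off so it can settle.

Call:
move_arm([
  [0, 0, -0.15],
  [0, 0, -0.5],
  [0, 0, -1],
  [0, 0, -1.6],
  [0, 0, -1.9],
], turn=[0, 0, 0, 0, 0], jaw=[-1, -1, -1, -1, -1])

```text
time: 6.95
position: [0.5202, -0.0119, 0.1161]
tool_rot: [3.129, -0.28, 0.004]
ft_force: [-0.3, 0.4, 0.1]
grip_width: 0.005
```

```bash
python3 look.py s6; python3 to.py .550 .110 .11 -22
```

```text
[(218.33056640625, 92.5), (216.6114044189453, 95.0), (207.9690704345703, 90.0), (201.9940643310547, 97.5), (187.5218963623047, 87.5), (177.10009765625, 100.0)]
t 7.0 pos [ 0.521 -0.012  0.117] yaw -10.234702889997829 tilt [ 0.004 -0.001] F [0.258 0.466 1.255] g 0.0002293285750622667 j7 -1.8342426617695597
dp [ 0.233 -4.172  0.234] turn 2.353059422000434
```

View pics/s6c.png

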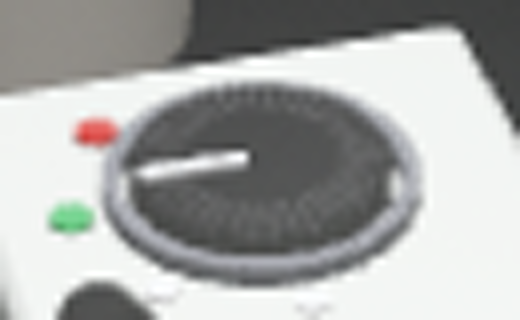

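The knob has settled at about 90°, the green click. Now the button.

Call:
move_arm([
  [0.1, -1.2, 0],
  [0.2, -2.4, 0],
  [0.2, -3.6, 0],
  [0.2, -4.2, 0],
  [0.2, -4.2, 0.3],
], turn=[0.6, 1.2, 1.8, 2.4, 2.4], jaw=[-1, -1, -1, -1, -1])

```text
time: 7.5
position: [0.5481, 0.1153, 0.1056]
tool_rot: [-3.082, 0.597, -0.003]
ft_force: [0.4, -0.5, 0.3]
grip_width: 0.004
```

Call:
move_arm([
  [0, 0, 0.3],
  [0, 0, 0.6],
  [0, 0, 0.9],
  [0, 0, 0.9],
], turn=[0, 0, 0, 0], jaw=[-1, -1, -1, -1])

```text
time: 7.9
position: [0.5461, 0.1096, 0.0759]
tool_rot: [3.081, -0.608, -0.005]
ft_force: [-0.4, 0.4, 0.5]
grip_width: 0.004
```

```bash
python3 to.py .550 .110 .066 -22
```

```text
t 7.9 pos [0.546 0.11  0.076] yaw -22.315267701685986 tilt [-0.003 -0.001] F [-0.41   0.386  0.463] g 0.0038013007545941854 j7 -2.3213241278989525
dp [ 0.115 -0.063  0.33 ] turn -0.06305354033719723
```

Call:
move_arm([
  [0.1, -0.05, 0.06],
  [0.1, -0.05, 0.12],
  [0.1, -0.05, 0.2],
  [0.1, -0.05, 0.28],
  [0.1, -0.05, 0.28],
], turn=[0, 0, 0, 0, 0], jaw=[-1, -1, -1, -1, -1])

```text
time: 8.4
position: [0.5513, 0.1115, 0.0699]
tool_rot: [-3.083, 0.605, -0.002]
ft_force: [-0.4, -0.5, 3.1]
grip_width: 0.006
```

Call:
move_arm([
  [0, 0, 0.04],
  [0, 0, 0.06],
  [0, 0, 0.06],
], turn=[0, 0, 0], jaw=[-1, -1, -1])

```text
time: 8.7
position: [0.5513, 0.1115, 0.0681]
tool_rot: [-3.083, 0.605, -0.002]
ft_force: [1.1, -0.3, 3.9]
grip_width: 0.004
```

Call:
move_arm([
  [0, 0, 0.04],
  [0, 0, 0.08],
  [0, 0, 0.08],
], turn=[0, 0, 0], jaw=[-1, -1, -1])

```text
time: 9.0
position: [0.5514, 0.1115, 0.0664]
tool_rot: [3.083, -0.605, 0.002]
ft_force: [-1.1, -1.1, 9.6]
grip_width: 0.002
```

Call:
move_arm([
  [0, 0, 0.03],
  [0, 0, 0.05],
  [0, 0, 0.05],
], turn=[0, 0, 0], jaw=[-1, -1, -1])

```text
time: 9.3
position: [0.5514, 0.1115, 0.0662]
tool_rot: [3.082, -0.606, 0.002]
ft_force: [-3.5, -2.0, 16.8]
grip_width: 0.006
```

The stop is reached: z is 0.066 and the force is rising against no travel. Releasing.

Call:
move_arm([
  [0, 0, -0.2],
  [0, 0, -0.6],
  [0, 0, -1.2],
  [0, 0, -2.2],
  [0, 0, -3.2],
], turn=[0, 0, 0, 0, 0], jaw=[-1, -1, -1, -1, -1])

```text
time: 9.8
position: [0.5493, 0.1116, 0.1598]
tool_rot: [3.082, -0.605, -0.005]
ft_force: [1.2, -0.4, -0.5]
grip_width: 0.006
```

Call:
move_arm([
  [-1, 0, -0.8],
  [-2, 0, -1.6],
  [-2.5, 0, -2],
  [-2.5, 0, -2],
  [-2.5, 0, -2],
], turn=[0, 0, 0, 0, 0], jaw=[-1, -1, -1, -1, -1])

```text
time: 10.3
position: [0.4812, 0.1395, 0.2194]
tool_rot: [3.082, -0.605, -0.0]
ft_force: [0.3, 0.4, -0.4]
grip_width: 0.009
```

```bash
python3 to.py; python3 look.py s7; python3 - <<'E'
from h import *
a=save("top","t7"); s=cv2.imread("pics/s7.png")
cv2.imwrite("pics/f.png",np.hstack([cv2.resize(a[155:260,240:420,::-1],(400,233)),cv2.resize(s[225:325,235:400],(385,233))]))
E
```

```text
t 10.3 pos [0.481 0.139 0.219] yaw -22.224619450967825 tilt [-0.    -0.001] F [ 0.345  0.406 -0.365] g 0.00902957264975639 j7 -2.3034251648226562
[(218.24951171875, 92.5), (216.56982421875, 95.0), (207.857177734375, 90.0), (201.9480743408203, 97.5), (187.3673553466797, 87.5), (176.9733123779297, 100.0)]
```

View pics/f.png

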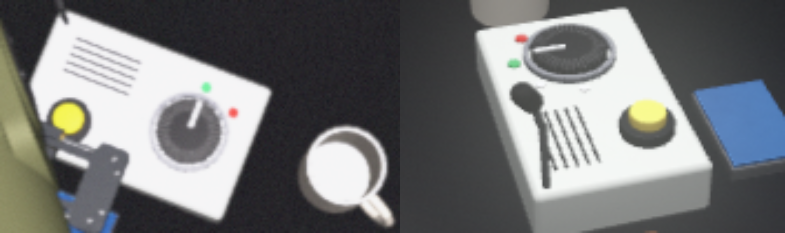

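The top view shows the pointer on green and the button back up, and the mug and tin have not moved. I'll hand it in.

```bash
python3 -c "
from bench import ctrl
print(ctrl.close_job())"
```

```text
the job is handed in; nothing more can be done
None
```

The volume knob rests in the click at the green mark, and the talk button was pressed fully down afterwards and came back up. I handed the job in at about 10 s of the 48 s allowed.

- **Knob:** It started at volume 0. With the jaws shut I pressed its top about 18 mm from the axis with 5–8 N and rubbed it clockwise. The finger slipped a little on the second click. The highest angle I saw under the finger was about 80–85°, so it never came near the crest to red. I then lifted off.
- **Button:** The finger went down until the travel stopped at z = 0.066 m, the expected 6 mm. The force reached about 17 N against the stop, then I let go.
- **Last checks:** The top and scene pictures show the pointer at green and the button up. The force reads about 0 and the arm is clear, with the mug and ink tin in place. I did not measure the other items on the counter again, but the arm went near none of them.
- **One small disagreement:** My pointer-angle script read 92.5° at rest. It assumes a slightly pressed knob, so I take that as 90°, which the top picture supports.

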